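# Run the vial carriers home in the feed lane and bolt them in

### The job

Push the row of three vial carriers along the feed lane as one train until it is fully home against the steel end stop, pushing only on the rearmost carrier; then push the bolt's knob all the way in so that the bolt bars the lane behind the row. This is all done by pushing with the fingertips: nothing is picked up, the vials and the other two carriers are not touched, the vials stay standing in their carriers, and everything else on the bench stays where it is.

Things in the scene. Friction and masses are not known exactly. Their poses are not given: they have to be found in the camera images.
- lane: Feed lane: aluminium channel fixed on the bench, 83 x 400 mm, shifted and turned between starts. Origin: centre of its underside. y runs along it (stop at the -y end, +y end open), x across it (the bolt is on the -x side, the robot's). Lane floor 6 mm above the origin; guide walls 59 mm apart inside, 6 mm thick, top 18 mm above the origin, y -196 to +184 mm.
- stop_face (a point): Middle of the steel end stop's face, against which the row comes home: at x = 0, y = -180 mm, 19 mm above the bench, in the lane. The stop is 71 mm wide, its top 32 mm above the bench. Axes as the lane's.
- bolt_bed (a point): Middle of the top of the fixed bed on which the bolt slides, at x = -75, y = +11 mm in the lane, 18.5 mm above the bench; the bed is 78 mm across the lane by 36 mm along it. A strap over the bolt next to the guide wall (x -51 to -37 mm) is 31 mm high.
- carrier_front: Grey block (56 mm across the lane, 60 mm along it, 20 mm high, with a raised 44 mm square collar to 24 mm; about 0.12 kg), a vial in the hole in its top; the one nearest the stop. Origin: centre of its underside, on the lane's floor. Its axes start parallel to the lane's. Home, against the stop, its origin is at y = -150 mm in the lane.
- carrier_middle: The same kind of block, the middle one of the row, touching both others at the start. Home: y = -90 mm in the lane.
- carrier_rear: The same kind of block, the one farthest from the stop; its free rear face, 30 mm from its origin to the lane's +y side, is the one to push. Home: y = -30 mm in the lane. At the start the row stands 60 to 125 mm short of the stop.
- vial_front: Capped glass vial, 22 mm across and 50 mm high, standing loose in the 14 mm deep hole in the middle of the front carrier; its top is 60 mm above the carrier's underside. Origin: centre of its underside, z axis up. Not to be touched.
- vial_middle: Capped glass vial, 22 mm across and 50 mm high, standing loose in the 14 mm deep hole in the middle of the middle carrier; its top is 60 mm above the carrier's underside. Origin: centre of its underside, z axis up. Not to be touched.
- vial_rear: Capped glass vial, 22 mm across and 50 mm high, standing loose in the 14 mm deep hole in the middle of the rear carrier; its top is 60 mm above the carrier's underside. Origin: centre of its underside, z axis up. Not to be touched.
- bolt (a joint): Travel of the slide bolt: 0 drawn back, 0.040 m fully in, along the lane's +x (away from the robot). Moves with about 2 N, stays where left. Its bar is 12 mm wide (y +5 to +17 mm in the lane), 19 to 27 mm above the bench: it strikes a carrier's side unless the row is home, then passes 5 mm behind it.
- bolt_knob (a point): Centre of the exposed upright knob (14 mm across, 25 mm high) on the outer end of the bolt, 39 mm above the bench; the knob's top is 52 mm and the bar's top 27 mm above the bench. Drawn back it is at x = -99.5 mm, y = +11 mm in the lane; it moves with the bolt.
- weight: Bystander: steel test weight, 22 mm across, 44 mm high, beside the far side of the lane. Origin: centre of its underside.
- dropper: Bystander: dropper bottle, 29 mm across, 102 mm high, beyond the lane. Origin: centre of its underside.
- crucible: Bystander: porcelain crucible, 45 mm across, 32 mm high, on the robot's side of the lane near its open end. Origin: centre of its underside.
- timer: Bystander: white timer, 66 x 66 mm, 20 mm high, on the robot's side of the lane near the stop. Origin: centre of its underside.
- beaker: Bystander: beaker, 78 mm across, 92 mm high, near the front left corner. Origin: centre of its underside.
Mind the look-alikes: they are no part of the job. What is shaped like the carrier_rear but pink is not meant.

How it is judged:
On the way:
1. the row of carriers is home against the stop, the bolt still drawn back (y of carrier_front in the frame of lane below -0.146 m and y of carrier_middle in the frame of lane below -0.086 m and y of carrier_rear in the frame of lane below -0.026 m and value of joint bolt below 0.01 m), for 0.2 s.
At the end, for the whole second after the job is handed in: All three carriers stand within 4 mm of their home places against the stop, at rest, the vials seated upright (within 0.2 rad) in them, and the bolt is in by more than 34 of its 40 mm (y of carrier_front in the frame of lane below -0.146 m and y of carrier_middle in the frame of lane below -0.086 m and y of carrier_rear in the frame of lane below -0.026 m and z of vial_front in the frame of carrier_front below 0.014 m and angle between each of vial_front, vial_middle, vial_rear's own z axis and vertical below 0.2 rad and z of vial_middle in the frame of carrier_middle below 0.014 m and z of vial_rear in the frame of carrier_rear below 0.014 m and value of joint bolt above 0.034 m and linear speed of each of carrier_front, carrier_middle, carrier_rear below 0.01 m/s); the robot touches nothing.
It fails at once if a carrier is lifted off the lane's floor (by more than 6 mm) or tipped (z of any of carrier_front, carrier_middle, carrier_rear in the frame of lane above 0.012 m or angle between any of carrier_front, carrier_middle, carrier_rear's own z axis and vertical above 0.2 rad).
It fails at once if a vial is raised out of its hole (by more than 6 mm) or tipped (z of vial_front in the frame of carrier_front above 0.016 m or angle between any of vial_front, vial_middle, vial_rear's own z axis and vertical above 0.4 rad or z of vial_middle in the frame of carrier_middle above 0.016 m or z of vial_rear in the frame of carrier_rear above 0.016 m).
It fails at once if the robot touches a vial, or the front or middle carrier (more than 1 N) (contact force between any of the fingers, the arm and carrier_front above 1 N or contact force between any of the fingers, the arm and carrier_middle above 1 N or contact force between any of the fingers, the arm and vial_front above 1 N or contact force between any of the fingers, the arm and vial_middle above 1 N or contact force between any of the fingers, the arm and vial_rear above 1 N).
It fails at once if a bystander is moved by more than 15 mm (distance of any of weight, dropper, crucible, timer, beaker from where it was at the start of the episode above 0.015 m).
It also fails if it takes over 51 s, if anything falls off the work surface, if the arm or the gripper's body presses on something with over 40 N, if the wrist force passes 120 N, or if a joint passes its speed limit or range.

### The arm

A 7-joint arm with a two-finger parallel gripper is mounted at the origin on a cart in front of the work surface, level with it; the furniture and walls round the work are solid. World frame = base frame: x ahead of the robot, y to its left, z up, the work surface at z = 0. Lengths are in m, angles in rad, forces in N, time in s.
With the tool pointing down it reaches from about 0.425 to 0.925 m from the base axis. Payload 6.8 kg.
Tool frame: the origin (TCP) lies on the mounting face of the last link; the fingertips stand 173 mm ahead of it and the grasp point (between the pads) lies 155 mm ahead of it; z points along the fingers, y is the line along which they close (so a half turn about z gives the same grasp; the last joint's range is limited). The gripper opens to 85 mm and grips with 20 to 120 N. Pads are 22 mm wide; open, the fingers measure 114 mm over their backs; the gripper's body (76 mm by 85 mm) begins 54 mm behind the grasp point. The pads swing forward as they close: fully open they stand 13 mm farther back than shut.
Start: joints at [-1.316, 0.477, 0.022, 1.555, -0.011, 1.109, -0.083], TCP at [0.24, 0.631, 0.405] pointing down, gripper open.
Joint ranges: [-2.96, 2.96], [-0.34, 2.1], [-1.41, 1.46], [0.24, 2.44], [-1.37, 4.51], [0.17, 1.92], [-2.96, 2.96]. Speed limits (rad/s): [2.39, 2.39, 3.14, 3.14, 3.14, 3.14, 3.14].

### API

Orientations are given as a rotation vector (axis times angle).
In Python, from bench import r gives the robot as it stands.
- The arm moves only by the tool carry_out, never from a script. Its argument "moves" is a list of rows, each a list of 5 numbers: the shift along the tool's x, y, z in m, then the turn about the tool's z in rad, then the finger opening in m, from 0 to 0.0854. In form: [[dx, dy, dz, roll, claw], ...]. A call has exactly 8 rows; each row is the pose to reach, as a shift and turn from the pose commanded when the call began, along the tool's axes at that moment; what a row does not reach only later rows make up. A row lasts 1/10 s, in which the tool goes at most 50 mm and 8.59 degrees, less where a joint would pass 70% of its speed; a pose out of reach is approached as far as the arm can. A call with a gripper value outside its range is refused whole. The fingers move at their own pace and stop on an object; "force" is the grip in N (left out, the last holds). Time passes only in rows, so rows that repeat a pose let the fingers close, or fill a call up. It gives the time, the measured TCP pose, the force, the opening and the grip force at its end, in the units of the state.
- r.get_obs(): the state, without advancing time (a new reading comes with each control period).
- r.grab_frame(name): name is "scene" or "top" or "wrist"; returns the picture (420x560x3 uint8, red, green, blue); there is no depth.
- r.calibration(name): a dict with "fx", "fy", "cx", "cy" (pixels), "k1" (the pictures are not rectified: a ray, as slopes to the right and down, at radius r is drawn at 1 + k1 r^2 times it, then the intrinsics apply), "rvec" (rotation vector, rad) and "tvec" (3), from world to camera coordinates, as OpenCV has them. Camera axes: x right, y down, z forward; pixel columns grow to the right and rows downward; lengths in m; the calibration is good to about 2 mm. A picture is of the moment at which its call begins: read the wrist's pose just before it. calibration takes no time and is no camera call; for the wrist camera it gives the pose at the moment of the call.
- r.hand_in(): hands the job in; it is judged then, once.
The state is a dict: "clock": time; "joints": joint angles; "qvel": joint speeds; "tau": joint torques, N m; "tcp_pos": TCP position; "orientation": TCP orientation; "contact_force": force on the tool from outside, world axes, zero at the start; "moment": the same for the moment, N m; "grip_width": finger opening in m; "gripper_force": force on a finger pad.
Only numpy, scipy, OpenCV 4.12 (cv2) and the standard library are available. Lean on these libraries where they do the work, as an engineer would, in place of code of your own. Each camera call takes 0.05 s, during which the arm holds its last target. There are 200 camera calls.

## Working session

There is one attempt and no reset: what is moved stays moved. The work goes in short steps, Python scripts to look and compute and a tool call to move; the robot and the scene stay as the last step left them, time stands still between calls to the robot, and variables do not carry over. Pictures are saved under pics/ and viewed, at most 10 in all, crops included, and the job is handed in when it is done.

Besides the shell and the picture viewer there is one more tool, called after "Request:" as a command line: name --pt "numbers of a row" for each row, then --argument value for the rest. carry_out: Moves the arm, as the interface text tells. Its arguments: {"type":"object","properties":{"moves":{"type":"array","items":{"type":"array","items":{"type":"number"}}},"force":{"type":"number"}},"required":["moves"]}

```bash
mkdir -p pics
python3 - <<'E'
from bench import r
import cv2
o=r.get_obs();print(o)
for n in("top","scene"):
    im=r.grab_frame(n);cv2.imwrite(f"pics/{n}0.png",im[:,:,::-1]);print(n,r.calibration(n))
E
```

```text
{'clock': 0.0, 'joints': array([-1.31609244,  0.47779653,  0.0223218 ,  1.5564341 , -0.01150178,
        1.10932261, -0.08312402]), 'qvel': array([ 2.06375160e-03, -5.58596131e-05,  4.87092813e-04, -4.32862269e-04,
       -1.67816128e-03, -1.20484554e-03,  1.24373781e-04]), 'tau': array([-3.62633955e-04, -5.96453333e+01,  1.60790976e+00, -2.81194192e+01,
        1.24906955e-02,  9.49794747e-03, -4.73759229e-06]), 'tcp_pos': array([0.23944044, 0.63081136, 0.40373481]), 'orientation': array([-5.66713390e-01, -3.08984485e+00,  2.86050350e-03]), 'contact_force': array([-0.56838347,  0.20866011, -0.66991532]), 'moment': array([ 0.04323205,  0.03599309, -0.00837176]), 'gripper_force': 0.0, 'grip_width': 0.08534567501246737}
top {'fx': 487.8002861331634, 'fy': 487.8002861331634, 'cx': 274.75202745058294, 'cy': 208.91535414256307, 'k1': -0.1679316903271689, 'rvec': array([ 2.19227315, -2.14099754,  0.16126681]), 'tvec': array([0.06121386, 0.4905189 , 1.38629559])}
scene {'fx': 472.4585789804955, 'fy': 472.4585789804955, 'cx': 275.812323063647, 'cy': 198.2432968775367, 'k1': 0.03910521990020175, 'rvec': array([ 1.12007995, -2.08322233,  1.21279198]), 'tvec': array([0.33583771, 0.22486718, 0.73888283])}
```

View pics/top0.png

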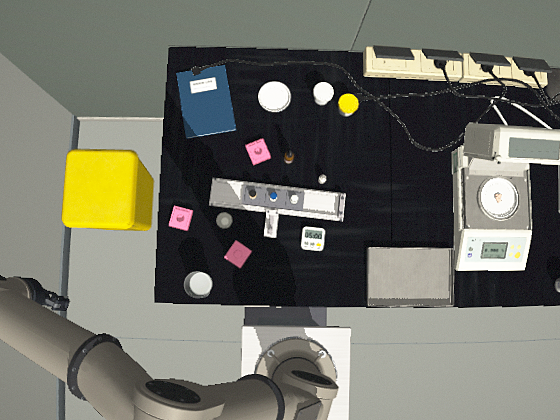

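View pics/scene0.png

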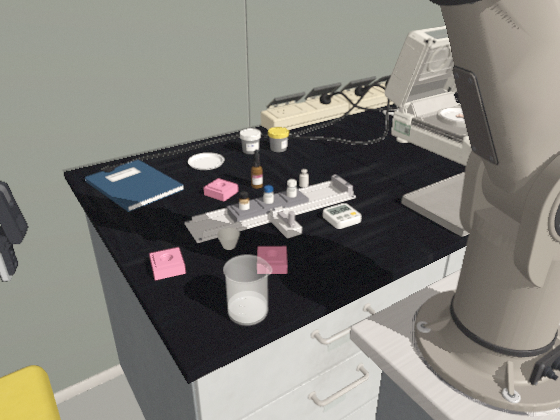

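The top view shows the lane from its open end at about (213,190) to the stop at (341,206). Vials are at (253,196), (273,197) and (294,199), with the knob near (270,233). I'll enlarge both views.

Run:
```python
import cv2
a=cv2.imread("pics/top0.png")[165:265,200:360];cv2.imwrite("pics/topc.png",cv2.resize(a,None,fx=5,fy=5,interpolation=cv2.INTER_CUBIC))
a=cv2.imread("pics/scene0.png")[165:265,180:370];cv2.imwrite("pics/scenec.png",cv2.resize(a,None,fx=4,fy=4,interpolation=cv2.INTER_CUBIC))
```

```text
(no output)
```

View pics/topc.png

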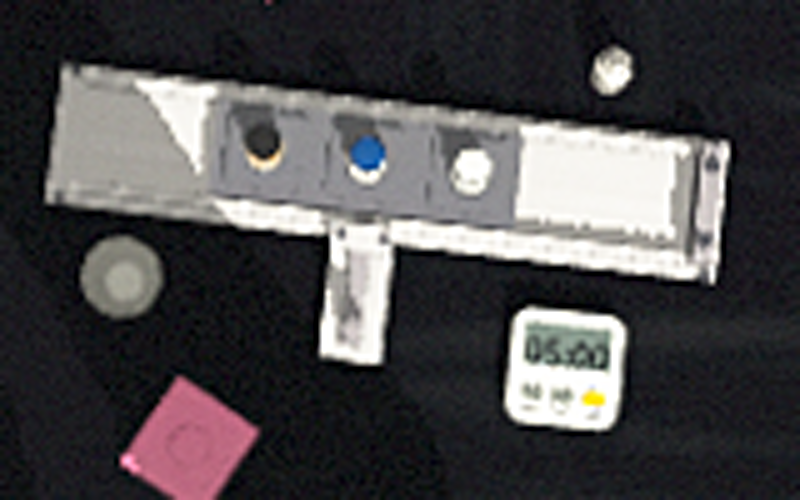

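View pics/scenec.png

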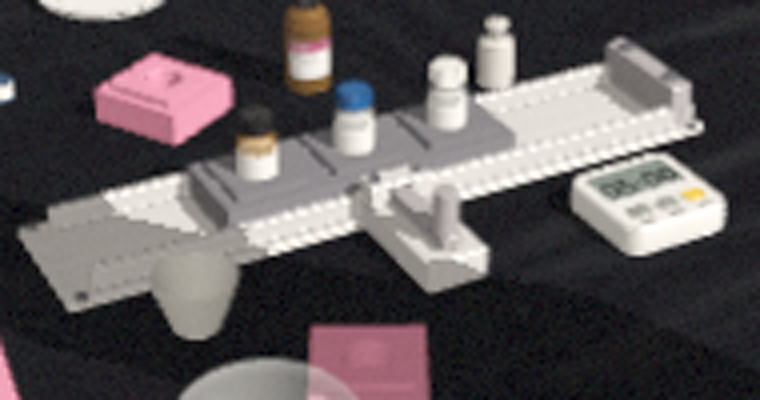

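The crops (5x at offset (200,165); 4x at (180,165)) show the following:
- **Lane corners, top view:** (62,66), (46,203), (730,142) and (713,283).
- **Row, top view:** from x≈212 to x≈520.
- **Knob, scene view:** its top is at (446,190).

Next I'll cast rays and triangulate.

```bash
cat > h.py <<'E'
import numpy as np, cv2
from scipy.spatial.transform import Rotation as R
def ray(c,p):
    d=(np.array(p,float)-[c['cx'],c['cy']])/[c['fx'],c['fy']]
    u=d.copy()
    for _ in range(30): u=d/(1+c['k1']*(u@u))
    M=R.from_rotvec(c['rvec']).as_matrix()
    v=M.T@np.r_[u,1]; return -M.T@np.array(c['tvec']), v/np.linalg.norm(v)
def onz(c,p,z):
    o,v=ray(c,p); return o+v*(z-o[2])/v[2]
def tri(c1,p1,c2,p2):
    o1,v1=ray(c1,p1);o2,v2=ray(c2,p2)
    t=np.linalg.lstsq(np.c_[v1,-v2],o2-o1,rcond=None)[0]
    a=o1+t[0]*v1;b=o2+t[1]*v2
    return (a+b)/2,np.linalg.norm(a-b)
def proj(c,P):
    q=R.from_rotvec(c['rvec']).as_matrix()@P+c['tvec']; u=q[:2]/q[2]
    return u*(1+c['k1']*(u@u))*[c['fx'],c['fy']]+[c['cx'],c['cy']]
E
python3 - <<'E'
from bench import r
from h import *
np.set_printoptions(precision=4,suppress=True)
T=r.calibration("top");S=r.calibration("scene")
t=lambda x,y:(200+(x-2)/5,165+(y-2)/5)
s=lambda x,y:(180+(x-1.5)/4,165+(y-1.5)/4)
C=[onz(T,t(*p),.006) for p in[(62,66),(46,203),(713,283),(730,142)]]
for c in C: print(c)
for i in range(4): print(np.linalg.norm(C[i]-C[(i+1)%4]))
D=[onz(S,s(*p),.006) for p in[(20,232),(75,310),(697,128)]]
for c in D: print('scene',c)
print("caps",tri(T,t(262,137),S,s(257,112)),tri(T,t(367,152),S,s(355,88)),tri(T,t(472,168),S,s(447,62)))
print("knob",onz(S,s(446,190),.052), proj(T,onz(S,s(446,190),.052)))
for p in[(215,100),(205,192),(522,128),(515,225)]: print(onz(T,t(*p),.026))
for n,p,z in[("weight",(612,70),.044),("cruc",(122,277),.032),("timer",(567,370),.02)]: print(n,onz(T,t(*p),z))
E
```

```text
[0.5807 0.2613 0.006 ]
[0.4982 0.2675 0.006 ]
[ 0.4603 -0.1284  0.006 ]
[ 0.5452 -0.1383  0.006 ]
0.08276676801006119
0.3977159387210487
0.08547802171513043
0.4011573252741478
scene [0.5778 0.2594 0.006 ]
scene [0.4935 0.2664 0.006 ]
scene [ 0.4611 -0.1255  0.006 ]
caps (array([0.5302, 0.1377, 0.0656]), np.float64(0.003672907759678418)) (array([0.5233, 0.0783, 0.0658]), np.float64(0.002625570485597071)) (array([0.516 , 0.0196, 0.0683]), np.float64(0.00015368454429920387))
knob [0.4236 0.0847 0.052 ] [270.2406 230.6286]
[0.5589 0.1685 0.026 ]
[0.5043 0.1726 0.026 ]
[ 0.5469 -0.0118  0.026 ]
[ 0.4895 -0.0086  0.026 ]
weight [ 0.5796 -0.0625  0.044 ]
cruc [0.4527 0.2188 0.032 ]
timer [ 0.4059 -0.0407  0.02  ]
```

Measurements agree with the text:
- The lane measures 83–85 x 398–401 mm.
- Cap tops are at z≈66 mm.
- The knob lies within 2 mm of where the lane pose puts it.

The lane centre is about (0.520, 0.0655), turned so that its +y points along (0.0925, 0.9957). I'll plan the approach with the fingers shut and tool y across the lane.

```bash
cat >> h.py <<'E'
yl=np.array([.0925,.9957,0]);xl=np.array([.9957,-.0925,0]);c0=np.array([.520,.0655,0])
def L(x,y,z): return c0+xl*x+yl*y+[0,0,z]
def lane(p): d=np.array(p)-c0; return np.array([d@xl,d@yl,p[2]])
def plan(o,goal,alignx):
    M=R.from_rotvec(o['orientation']).as_matrix()
    print('shift',M.T@(goal-o['tcp_pos']),'tool x,y,z in lane:',[np.round([a@xl,a@yl,a[2]],3) for a in M.T])
    t=M.T@alignx; print('roll to bring tool x onto alignx',np.arctan2(t[1],t[0]), 'lane pos',lane(o['tcp_pos']),'F',o['contact_force'])
E
python3 - <<'E'
from bench import r
from h import *
np.set_printoptions(precision=4,suppress=True)
o=r.get_obs()
plan(o,L(0,.155,.25),yl);plan(o,L(0,.155,.188),-yl)
T=r.calibration("top");print(onz(T,(289,157),.1),onz(T,(198,284),.09))
E
```

```text
shift [-0.4215 -0.2793  0.1543] tool x,y,z in lane: [array([-0.964,  0.267, -0.   ]), array([ 0.267,  0.964, -0.002]), array([-0.   , -0.002, -1.   ])]
roll to bring tool x onto alignx 1.3005834081630736 lane pos [-0.3316  0.5369  0.4038] F [0.6264 0.792  0.1453]
shift [-0.4215 -0.2792  0.2163] tool x,y,z in lane: [array([-0.964,  0.267, -0.   ]), array([ 0.267,  0.964, -0.002]), array([-0.   , -0.002, -1.   ])]
roll to bring tool x onto alignx -1.8410092454267195 lane pos [-0.3316  0.5369  0.4038] F [0.6264 0.792  0.1453]
[0.6278 0.0376 0.1   ] [0.2688 0.2797 0.09  ]
```

Request:
carry_out --pt "-0.03 -0.02 0 0.1 0" --pt "-0.065 -0.04 0 0.24 0" --pt "-0.1 -0.065 0 0.38 0" --pt "-0.135 -0.09 0 0.52 0" --pt "-0.17 -0.11 0 0.66 0" --pt "-0.205 -0.135 0 0.8 0" --pt "-0.24 -0.16 0 0.94 0" --pt "-0.275 -0.18 0 1.08 0"

```text
clock: 0.9
tcp_pos: [0.4334, 0.3631, 0.4045]
orientation: [-2.082, -2.352, 0.001]
contact_force: [1.2, 0.2, 0.2]
grip_width: -0.0001
gripper_force: 0.0
```

Run:
```python
from bench import r
from h import *
np.set_printoptions(precision=4,suppress=True)
plan(r.get_obs(),L(0,.155,.25),yl)
```

```text
shift [-0.1544  0.0829  0.1545] tool x,y,z in lane: [array([-0.213,  0.977, -0.   ]), array([ 0.977,  0.213, -0.001]), array([-0.001, -0.001, -1.   ])]
roll to bring tool x onto alignx 0.21443704210365447 lane pos [-0.1138  0.2883  0.4045] F [1.2245 0.2398 0.1813]
```

Request:
carry_out --pt "-0.03 0.015 0.0 0.1 0" --pt "-0.06 0.03 0.02 0.22 0" --pt "-0.09 0.048 0.05 0.22 0" --pt "-0.12 0.064 0.085 0.22 0" --pt "-0.155 0.083 0.12 0.22 0" --pt "-0.155 0.083 0.154 0.22 0" --pt "-0.155 0.083 0.154 0.22 0" --pt "-0.155 0.083 0.154 0.22 0"

```text
clock: 1.7
tcp_pos: [0.5345, 0.2226, 0.2507]
orientation: [-2.32, -2.117, 0.002]
contact_force: [0.7, 0.6, 1.0]
grip_width: 0.0001
gripper_force: 0.0
```

Run:
```python
from bench import r
from h import *
np.set_printoptions(precision=4,suppress=True)
plan(r.get_obs(),L(0,.145,.189),yl)
im=r.grab_frame("wrist");cv2.imwrite("pics/w1.png",im[:,:,::-1])
im=r.grab_frame("scene")[120:300,150:390];cv2.imwrite("pics/s1.png",cv2.resize(im[:,:,::-1],None,fx=3,fy=3))
```

```text
shift [-0.0127  0.0001  0.0617] tool x,y,z in lane: [array([-0.001,  1.   , -0.001]), array([ 1.   ,  0.001, -0.002]), array([-0.002, -0.001, -1.   ])]
roll to bring tool x onto alignx 0.0011186350202088836 lane pos [-0.0001  0.1577  0.2507] F [0.7459 0.5946 1.0045]
```

View pics/w1.png

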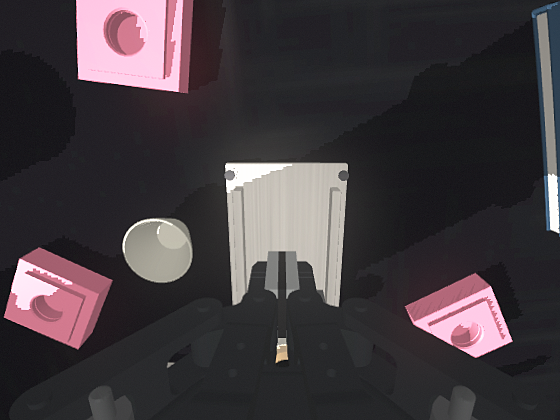

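View pics/s1.png

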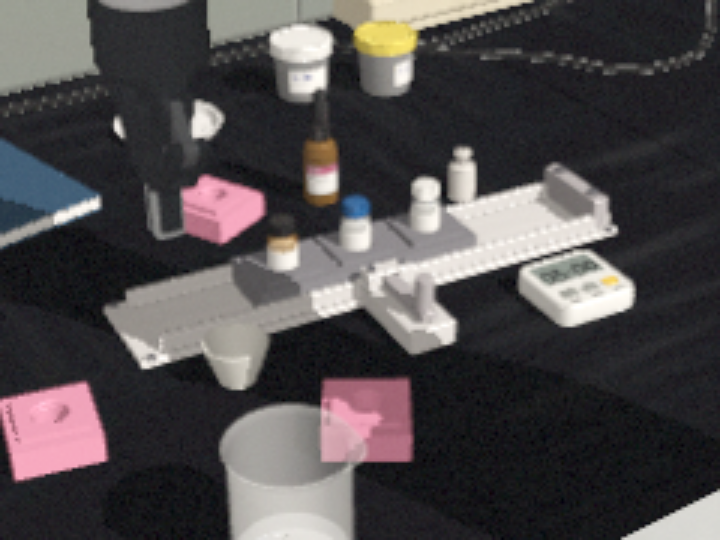

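The fingertips (column ~281) hang over the middle of the lane; its open end spans columns 226–348 at row 164. I'll check the lane centre from this view.

Run:
```python
from bench import r
from h import *
np.set_printoptions(precision=4,suppress=True)
W=r.calibration("wrist")
for p in[(226,164),(348,163)]: print(lane(onz(W,p,.006)))
```

```text
[-0.0353  0.1998  0.006 ]
[0.0477 0.2007 0.006 ]
```

Request:
carry_out --pt "0 0 0.015 0 0" --pt "0 0 0.03 0 0" --pt "0 0 0.045 0 0" --pt "0 0 0.055 0 0" --pt "0 0 0.06 0 0" --pt "0 0 0.06 0 0" --pt "0 0 0.06 0 0" --pt "0 0 0.06 0 0"

```text
clock: 2.6
tcp_pos: [0.5352, 0.2221, 0.1912]
orientation: [2.321, 2.117, 0.001]
contact_force: [-0.3, 0.2, 0.5]
grip_width: 0.0002
gripper_force: 0.0
```

Request:
carry_out --pt "0 0.003 0.003 0 0" --pt "-0.008 0.003 0.003 0 0" --pt "-0.016 0.003 0.003 0 0" --pt "-0.024 0.003 0.003 0 0" --pt "-0.03 0.003 0.003 0 0" --pt "-0.034 0.003 0.003 0 0" --pt "-0.037 0.003 0.003 0 0" --pt "-0.04 0.003 0.003 0 0"

```text
clock: 3.4
tcp_pos: [0.5342, 0.1819, 0.1877]
orientation: [-2.321, -2.117, -0.0]
contact_force: [0.1, 0.3, -0.1]
grip_width: 0.0003
gripper_force: 0.0
```

Request:
carry_out --pt "-0.003 0 0 0 0" --pt "-0.006 0 0 0 0" --pt "-0.009 0 0 0 0" --pt "-0.012 0 0 0 0" --pt "-0.015 0 0 0 0" --pt "-0.018 0 0 0 0" --pt "-0.021 0 0 0 0" --pt "-0.024 0 0 0 0"

```text
clock: 4.2
tcp_pos: [0.532, 0.1578, 0.1877]
orientation: [-2.321, -2.117, -0.0]
contact_force: [0.4, 2.0, -0.4]
grip_width: 0.0
gripper_force: 0.9
```

Run:
```python
from bench import r
from h import *
np.set_printoptions(precision=4,suppress=True)
plan(r.get_obs(),L(0,.011,.188),yl)
a=r.grab_frame("top")[165:265,200:360];b=r.grab_frame("scene")[140:260,180:370]
a=cv2.resize(a,(640,400),interpolation=2);b=cv2.resize(b,(316,200),interpolation=2)
cv2.imwrite("pics/m2.png",np.vstack([a,np.hstack([b,np.zeros((200,324,3),np.uint8)])])[:,:,::-1])
```

```text
shift [-0.082  -0.0034 -0.0003] tool x,y,z in lane: [array([-0.001,  1.   ,  0.   ]), array([1.   , 0.001, 0.   ]), array([ 0.,  0., -1.])]
roll to bring tool x onto alignx 0.0006048691453818629 lane pos [0.0034 0.093  0.1877] F [ 0.4227  2.0316 -0.3863]
```

View pics/m2.png

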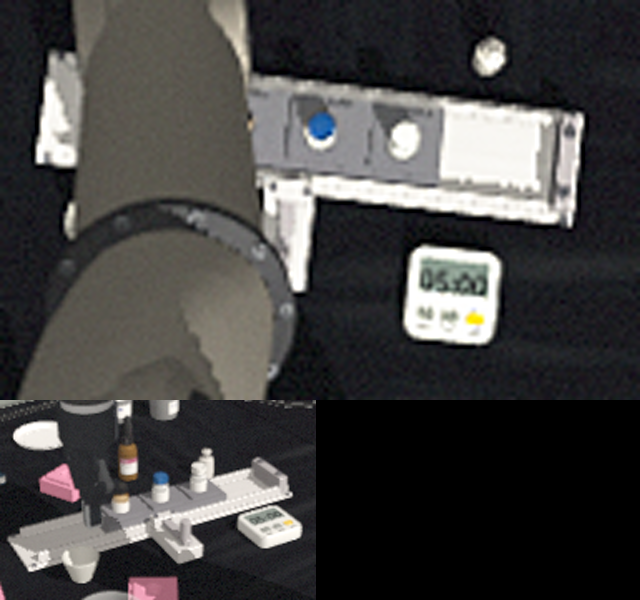

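The row moves as one train with about 2 N on the tool. Its front edge, at (440,145), is about 80 mm short of the stop, and the vials are upright. I'll continue.

Request:
carry_out --pt "-0.004 0 0 0 0" --pt "-0.009 0 0 0 0" --pt "-0.014 0 0 0 0" --pt "-0.019 0 0 0 0" --pt "-0.024 0 0 0 0" --pt "-0.029 0 0 0 0" --pt "-0.034 0 0 0 0" --pt "-0.039 0 0 0 0"

```text
clock: 5.1
tcp_pos: [0.5283, 0.1187, 0.1877]
orientation: [-2.321, -2.117, 0.0]
contact_force: [0.2, 2.4, -0.6]
grip_width: 0.0001
gripper_force: 0.9
```

Request:
carry_out --pt "-0.005 0 0 0 0" --pt "-0.01 0 0 0 0" --pt "-0.015 0 0 0 0" --pt "-0.019 0 0 0 0" --pt "-0.023 0 0 0 0" --pt "-0.026 0 0 0 0" --pt "-0.029 0 0 0 0" --pt "-0.032 0 0 0 0"

```text
clock: 5.9
tcp_pos: [0.5254, 0.0872, 0.1877]
orientation: [-2.321, -2.117, -0.0]
contact_force: [0.3, 2.9, -0.3]
grip_width: 0.0001
gripper_force: 0.9
```

Request:
carry_out --pt "-0.001 0 0 0 0" --pt "-0.002 0 0 0 0" --pt "-0.003 0 0 0 0" --pt "-0.004 0 0 0 0" --pt "-0.005 0 0 0 0" --pt "-0.006 0 0 0 0" --pt "-0.007 0 0 0 0" --pt "-0.008 0 0 0 0"

```text
clock: 6.7
tcp_pos: [0.5247, 0.0793, 0.1877]
orientation: [-2.321, -2.117, 0.0]
contact_force: [0.9, 1.8, -0.3]
grip_width: -0.0002
gripper_force: 0.9
```

Request:
carry_out --pt "-0.0005 0 0 0 0" --pt "-0.001 0 0 0 0" --pt "-0.0015 0 0 0 0" --pt "-0.002 0 0 0 0" --pt "-0.0025 0 0 0 0" --pt "-0.003 0 0 0 0" --pt "-0.0035 0 0 0 0" --pt "-0.004 0 0 0 0"

```text
clock: 7.5
tcp_pos: [0.5243, 0.0754, 0.1877]
orientation: [-2.321, -2.117, -0.0]
contact_force: [-0.1, 2.0, -1.2]
grip_width: -0.0
gripper_force: 0.9
```

Request:
carry_out --pt "-0.0005 0 0 0 0" --pt "-0.001 0 0 0 0" --pt "-0.0015 0 0 0 0" --pt "-0.002 0 0 0 0" --pt "-0.0025 0 0 0 0" --pt "-0.003 0 0 0 0" --pt "-0.003 0 0 0 0" --pt "-0.003 0 0 0 0"

```text
clock: 8.3
tcp_pos: [0.5242, 0.0738, 0.1878]
orientation: [-2.319, -2.118, -0.002]
contact_force: [0.4, 6.7, -1.1]
grip_width: -0.0002
gripper_force: 3.2
```

Request:
carry_out --pt "-0.0005 0 0 0 0" --pt "-0.001 0 0 0 0" --pt "-0.0015 0 0 0 0" --pt "-0.002 0 0 0 0" --pt "-0.002 0 0 0 0" --pt "-0.002 0 0 0 0" --pt "-0.002 0 0 0 0" --pt "-0.002 0 0 0 0"

```text
clock: 9.1
tcp_pos: [0.5242, 0.0734, 0.1879]
orientation: [-2.317, -2.119, -0.005]
contact_force: [0.8, 11.0, -0.7]
grip_width: -0.0001
gripper_force: 5.4
```

Run:
```python
from bench import r
from h import *
np.set_printoptions(precision=4,suppress=True)
plan(r.get_obs(),L(0,.011,.188),yl)
a=r.grab_frame("top")[165:265,200:360];b=r.grab_frame("scene")[140:260,180:370]
a=cv2.resize(a,(480,300),interpolation=2);b=cv2.resize(b,(475,300),interpolation=2)
cv2.imwrite("pics/m3.png",np.vstack([a[:,:475],b])[:,:,::-1])
```

```text
shift [ 0.0028 -0.0035 -0.0001] tool x,y,z in lane: [array([-0.003,  1.   ,  0.004]), array([1.   , 0.003, 0.001]), array([ 0.001,  0.004, -1.   ])]
roll to bring tool x onto alignx 0.003487030956628633 lane pos [0.0035 0.0082 0.1879] F [ 0.7534 11.014  -0.7243]
```

View pics/m3.png

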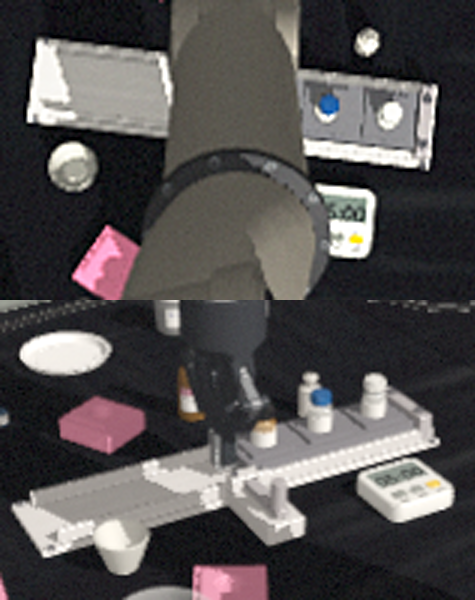

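The row is home: the front carrier is against the stop at about (425,120) in the upper half, and the force rose to 11 N without motion. All vials are standing. I'll back off, lift, and open the fingers to 50 mm over the knob.

Request:
carry_out --pt "0.005 0 0 0 0" --pt "0.012 0 0 0 0" --pt "0.018 0 -0.005 0 0" --pt "0.018 0 -0.025 0 0" --pt "0.018 0 -0.05 0 0" --pt "0.018 0 -0.075 0 0" --pt "0.018 0 -0.085 0 0" --pt "0.018 0 -0.085 0 0"

```text
clock: 10.0
tcp_pos: [0.526, 0.0884, 0.274]
orientation: [2.321, 2.116, 0.004]
contact_force: [-0.2, -0.1, -0.4]
grip_width: 0.0
gripper_force: 0.0
```

Request:
carry_out --pt "-0.003 -0.015 0 0 0.05" --pt "-0.006 -0.03 0 0 0.05" --pt "-0.009 -0.045 0 0 0.05" --pt "-0.012 -0.06 0 0 0.05" --pt "-0.012 -0.075 0 0 0.05" --pt "-0.012 -0.088 0 0 0.05" --pt "-0.012 -0.093 0 0 0.05" --pt "-0.012 -0.093 0 0 0.05"

```text
clock: 10.8
tcp_pos: [0.4313, 0.0851, 0.2723]
orientation: [-2.32, -2.117, 0.001]
contact_force: [0.9, -0.2, 0.2]
grip_width: 0.0499
gripper_force: 0.0
```

Run:
```python
from bench import r
from h import *
np.set_printoptions(precision=4,suppress=True)
plan(r.get_obs(),L(-.09,.011,.207),yl)
a=r.grab_frame("wrist");b=r.grab_frame("scene")[140:260,180:370]
a=cv2.resize(a,(475,356),interpolation=2);b=cv2.resize(b,(380,240),interpolation=2)
cv2.imwrite("pics/m4.png",np.vstack([a,np.pad(b,((0,0),(0,95),(0,0)))])[:,:,::-1])
```

```text
shift [-0.0003  0.0002  0.0653] tool x,y,z in lane: [array([-0.001,  1.   , -0.   ]), array([ 1.   ,  0.001, -0.001]), array([-0.001, -0.   , -1.   ])]
roll to bring tool x onto alignx 0.0012941655210256355 lane pos [-0.0902  0.0113  0.2723] F [ 0.8536 -0.1956  0.1807]
```

View pics/m4.png

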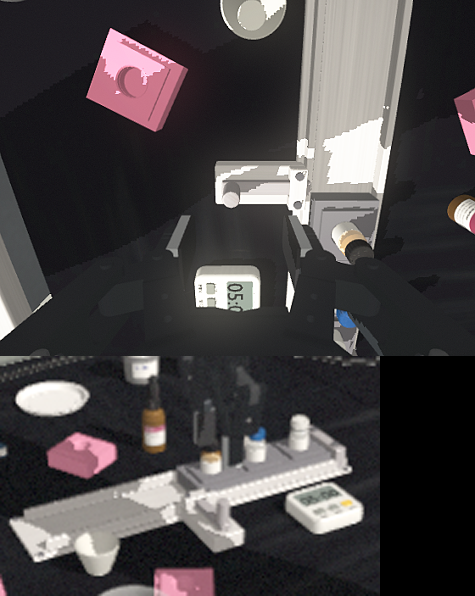

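In the wrist picture the knob top is at about (231,194) (full frame (272,229)). That is between the fingers' columns, 185 and 293. I'll check its position by ray casting.

Run:
```python
from bench import r
from h import *
np.set_printoptions(precision=4,suppress=True)
W=r.calibration("wrist");S=r.calibration("scene");k=560/475
p=(231*k,194*k)
print(lane(onz(W,p,.052)))
q,e=tri(W,p,S,(180+222/2,140+(500-356)/2));print(lane(q),e)
for a in[(216,161),(216,206)]: print(lane(onz(W,np.array(a)*k,.0185)))
```

```text
[-0.0931  0.015   0.052 ]
[-0.094   0.0112  0.0493] 0.005415062885715924
[-0.1066  0.0321  0.0185]
[-0.1076 -0.0093  0.0185]
```

Request:
carry_out --pt "0.001 0 0.012 0 0.05" --pt "0.001 0 0.025 0 0.05" --pt "0.001 0 0.038 0 0.05" --pt "0.001 0 0.05 0 0.05" --pt "0.001 0 0.06 0 0.05" --pt "0.001 0 0.065 0 0.05" --pt "0.001 0 0.065 0 0.05" --pt "0.001 0 0.065 0 0.05"

```text
clock: 11.7
tcp_pos: [0.4321, 0.0859, 0.2078]
orientation: [2.321, 2.117, 0.0]
contact_force: [-0.3, -0.8, 0.1]
grip_width: 0.0499
gripper_force: 0.0
```

Request:
carry_out --pt "0 0.004 0 0 0.05" --pt "0 0.008 0 0 0.05" --pt "0 0.012 0 0 0.05" --pt "0 0.016 0 0 0.05" --pt "0 0.02 0 0 0.05" --pt "0 0.024 0 0 0.05" --pt "0 0.028 0 0 0.05" --pt "0 0.032 0 0 0.05"

```text
clock: 12.5
tcp_pos: [0.4641, 0.083, 0.2077]
orientation: [-2.321, -2.117, 0.0]
contact_force: [-1.8, 0.4, 1.1]
grip_width: 0.0498
gripper_force: 0.8
```

Request:
carry_out --pt "0 0.002 0 0 0.05" --pt "0 0.004 0 0 0.05" --pt "0 0.006 0 0 0.05" --pt "0 0.008 0 0 0.05" --pt "0 0.01 0 0 0.05" --pt "0 0.012 0 0 0.05" --pt "0 0.013 0 0 0.05" --pt "0 0.014 0 0 0.05"

```text
clock: 13.3
tcp_pos: [0.4778, 0.0817, 0.2077]
orientation: [-2.321, -2.117, 0.0]
contact_force: [-2.0, 0.4, 0.6]
grip_width: 0.05
gripper_force: 0.8
```

Request:
carry_out --pt "0 0.001 0 0 0.05" --pt "0 0.002 0 0 0.05" --pt "0 0.003 0 0 0.05" --pt "0 0.004 0 0 0.05" --pt "0 0.005 0 0 0.05" --pt "0 0.005 0 0 0.05" --pt "0 0.005 0 0 0.05" --pt "0 0.005 0 0 0.05"

```text
clock: 14.1
tcp_pos: [0.4826, 0.0812, 0.2076]
orientation: [-2.321, -2.117, 0.0]
contact_force: [-2.7, 0.5, 0.6]
grip_width: 0.0498
gripper_force: 1.2
```

Request:
carry_out --pt "0 0.001 0 0 0.05" --pt "0 0.002 0 0 0.05" --pt "0 0.003 0 0 0.05" --pt "0 0.003 0 0 0.05" --pt "0 0.003 0 0 0.05" --pt "0 0.003 0 0 0.05" --pt "0 0.003 0 0 0.05" --pt "0 0.003 0 0 0.05"

```text
clock: 14.9
tcp_pos: [0.4837, 0.0812, 0.2072]
orientation: [-2.318, -2.115, 0.007]
contact_force: [-9.5, 0.9, 6.4]
grip_width: 0.0503
gripper_force: 4.6
```

The force rose to 9.5 N without motion, so the bolt has reached its end. I'll withdraw and look.

Request:
carry_out --pt "0 -0.004 0 0 0.05" --pt "0 -0.01 0 0 0.05" --pt "0 -0.014 0 0 0.05" --pt "0 -0.014 -0.02 0 0.05" --pt "0 -0.014 -0.045 0 0.05" --pt "0 -0.014 -0.075 0 0.05" --pt "0 -0.014 -0.11 0 0.05" --pt "0 -0.014 -0.14 0 0.05"

```text
clock: 15.7
tcp_pos: [0.4718, 0.0821, 0.3494]
orientation: [2.321, 2.116, 0.002]
contact_force: [1.0, 0.6, -0.3]
grip_width: 0.0498
gripper_force: 0.0
```

Request:
carry_out --pt "0.03 -0.01 -0.01 0 0.05" --pt "0.06 -0.02 -0.02 0 0.05" --pt "0.1 -0.03 -0.03 0 0.05" --pt "0.14 -0.03 -0.03 0 0.05" --pt "0.18 -0.03 -0.03 0 0.05" --pt "0.22 -0.03 -0.03 0 0.05" --pt "0.25 -0.03 -0.03 0 0.05" --pt "0.25 -0.03 -0.03 0 0.05"

```text
clock: 16.5
tcp_pos: [0.4639, 0.339, 0.3776]
orientation: [-2.314, -2.124, -0.004]
contact_force: [-0.1, 0.0, 0.5]
grip_width: 0.0497
gripper_force: 0.0
```

Run:
```python
from bench import r
from h import *
a=r.grab_frame("top")[165:265,200:360];b=r.grab_frame("scene")[140:260,180:370]
a=cv2.resize(a,(475,297),interpolation=2);b=cv2.resize(b,(475,300),interpolation=2)
cv2.imwrite("pics/m5.png",np.vstack([a,b])[:,:,::-1])
```

```text
(no output)
```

View pics/m5.png

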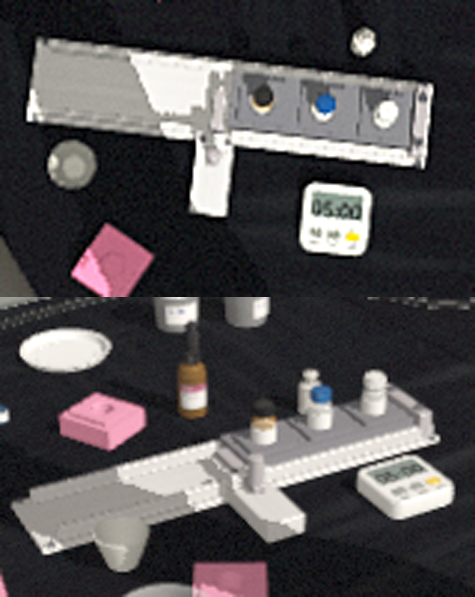

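The row is against the stop at (415,115), the bar crosses the lane at (220,100), and the knob is next to the strap at (212,152). All vials are upright. One numeric check on the bolt, then I'll hand in if it passes.

Run:
```python
from bench import r
from h import *
S=r.calibration("scene")
k=lane(onz(S,(180+257/2.5,140+(456-297)/2.5),.052)); k0=lane(np.array([.4236,.0847,.052])); t=k[0]-k0[0]
print(k,t)
if t>.036: print(r.hand_in())
```

```text
[-0.05871569  0.00845801  0.052     ] 0.039045788393545514
the job is handed in; nothing more can be done
None
```

The job is handed in: by the final pictures the three carriers are home against the stop with all vials upright, and the bolt measures about 39 of its 40 mm in. The hand-in returned no verdict.

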